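# Free the pinned stack and shear the top blank onto the sanding pad

### The job

Draw the red-headed dowel straight up out of the stack of turning blanks and stand it in the terracotta pot. Then slide, never lift, the top (pale) blank sideways off the stack onto the cork-topped sanding pad, so that all of it lies on the cork and its far edge sits flush against the aluminium fence. Leave the two blanks below in place, stop when you feel the fence so as not to shove it out of its setting, and do not disturb the other things on the bench.

Things in the scene. Friction and masses are not known exactly. Their poses are not given: they have to be found in the camera images.
- stand: Fixed dark wooden stand under the stack, 110 x 110 x 30 mm high. Origin: centre of its underside, on the table; x axis: the direction in which the fence lies beyond the pad (roughly away from the robot); y: across, towards one of the two neighbouring surfaces. A blind hole 26 mm deep (13 mm square) in its top takes the dowel.
- blank_top: Top blank, pale wood, loose: 110 x 110 x 7 mm board (about 70 g, varies) with a 13 mm square centre hole. Too wide for most grippers to span. Origin: centre of its underside, at 44 mm height on the stack (its top face at 51 mm); axes along its edges, parallel to the stand's at the start.
- blank_mid: Second blank, dark wood, loose, same size, directly below; its top face is at 44 mm height. Must stay in place. Origin: centre of its underside.
- blank_low: Lowest blank, mid-brown wood, loose, same size; its top face is at 37 mm height. Must stay in place. Origin: centre of its underside.
- dowel: Loose wooden pin standing through all three blanks into the stand: shank 12 mm diameter in 13 mm square holes, cylindrical red head 20 mm diameter, from 62 to 86 mm above its foot. Origin: centre of its foot, 4 mm above the table at the start, z axis along the pin to the head; its head begins 15 mm above the top blank, and it must rise 47 mm to leave the stack.
- pot: Heavy open terracotta pot, 80 mm across the rim, 60 mm high, wall 5 mm, loose, about 0.5 kg. Origin: centre of its underside. It stands left or right in front of the stack.
- pot_in (a point): Centre of the pot's inner floor.
- pad: Fixed sanding pad with a cork top, on the left or the right of the stack (it changes places with the blue rest). Origin on the table, 135 mm to one side of the stand's axis; axes about parallel to the stand's. Its block reaches from x = -70 to +110 mm and y = -67.5 to +67.5 mm in its frame; its cork face is at 42.5 mm height, 1.5 mm below the underside of the top blank; a 12.5 mm gap parts it from the stack.
- fence_face (a point): Middle of the lower edge of the face of the aluminium fence that looks to the robot, at the height of the cork. x axis: out of the pad away from the robot, square to the face; y: along the fence. A flush blank has its centre 55 mm before this point along x. The fence is 125 mm long, 15 mm high, 14 mm thick, with two black clamp knobs 12 mm tall on top.
- fence (a joint): Setting of the fence along the pad's x axis, in m, 0 to 0.03; at 0 its face lies 66 mm from the pad's origin. A friction clamp holds it: a push of more than about 14 N makes it slip. A blank slid straight across stops 7 to 27 mm short of it.
- rest: Fixed blue-painted rest, same block as the pad (42.5 mm high), without a fence, on the other side of the stack. Nothing goes on it; its top is empty.
- egg_cup: Bystander: dark turned egg cup, 50 mm wide, 62 mm high, loose. Origin: centre of its underside.
- lidded_box: Bystander: turned lidded box, 68 mm wide, 86 mm high, loose. Origin: centre of its underside.
- mallet: Bystander: wooden mallet lying on the table, loose. Origin on its handle line at table height.
- sanding_block: Bystander: yellow sanding block, 45 x 80 x 30 mm high, loose, between the robot and the stack. Origin: centre of its underside.
Mind the look-alikes: they are no part of the job. What is shaped like the pad but yellow is not meant. There is more than one size of the blank_top; the job needs the larger.

How it is judged:
By the outcome, as a careful person would: the job done as asked, in the order asked, and still so for the second after the job is handed in, with the robot touching nothing.
It also fails if it takes over 67 s, if anything falls off the work surface, if the arm or the gripper's body presses on something with over 40 N, if the wrist force passes 120 N, or if a joint passes its speed limit or range.

### The arm

A 7-joint arm with a two-finger parallel gripper is mounted at the origin on the work surface. World frame = base frame: x ahead of the robot, y to its left, z up, the work surface at z = 0. Lengths are in m, angles in rad, forces in N, time in s.
With the tool pointing down it reaches from about 0.425 to 0.925 m from the base axis. Payload 6.8 kg.
Tool frame: the origin (TCP) lies on the centre line of the jaws, within the pads' length; the fingertips stand 19 mm ahead of it and the grasp point (between the pads) is the TCP; z points along the fingers, y is the direction in which the jaws open and shut (so a half turn about z gives the same grasp; the last joint's range is limited). The gripper opens to 88 mm and grips with 3 to 60 N. Pads are 20 mm wide; open, the fingers measure 115 mm over their backs; the gripper's body (75 mm by 178 mm) begins 61 mm behind the grasp point.
Start: joints at [-1.372, 0.477, 0.022, 1.555, -0.011, 1.109, -0.083], TCP at [0.204, 0.643, 0.242] pointing down, gripper open.
Joint ranges: [-2.96, 2.96], [-0.34, 2.1], [-1.41, 1.46], [0.24, 2.44], [-1.37, 4.51], [0.17, 1.92], [-2.96, 2.96]. Speed limits (rad/s): [2.39, 2.39, 3.14, 3.14, 3.14, 3.14, 3.14].

### API

Orientations are given as a unit quaternion [x, y, z, w].
In Python, from cell import * gives the robot as it stands. The module is installed in compiled form; this text tells all that it offers.
- The arm moves only by the tool apply_moves, never from a script. Its argument "deltas" is one flat list of numbers, 7 for each row, row after row: the shift along the world's x, y, z in m, then the turn, a rotation vector about the world's x, y, z in degrees, then the finger opening in m, from 0 to 0.0878. A call has 1 to 20 rows; each row is the pose to reach, as a shift and turn from the pose commanded when the call began; what a row does not reach only later rows make up. A row lasts 1/10 s, in which the tool goes at most 50 mm and 8.59 degrees, less where a joint would pass 70% of its speed; a pose out of reach is approached as far as the arm can. A call with a gripper value outside its range is refused whole. The fingers move at their own pace and stop on an object; the grip force is fixed at half the most. Time passes only in rows, so rows that repeat a pose let the fingers close. It gives the time, the measured TCP pose, the force and the opening at its end, in the units of the state.
- sense(): the state, without advancing time (a new reading comes with each control period).
- grab_frame(name): name is "scene" or "top"; returns the picture (384x512x3 uint8, red, green, blue); there is no depth.
- get_calibration(name): a dict with "fovy" (degrees; the focal length in pixels is half the picture's height over the tangent of half this angle, whatever the lens; pixels are square), "cx", "cy" (the principal point, pixels), "R" (3x3) and "t" (3): a world point X has camera coordinates R X + t. Camera axes: x right, y down, z forward; pixel columns grow to the right and rows downward; lengths in m; the calibration is good to about 2 mm. A picture is of the moment at which its call begins. get_calibration takes no time and is no camera call.
- job_done(): hands the job in, once; it reports no verdict.
The state is a dict: "time_s": time; "joint_pos": joint angles; "qvel": joint speeds; "joint_efforts": joint torques, N m; "eef_pos": TCP position; "tcp_rot": TCP orientation; "force": force on the tool from outside, world axes, zero at the start; "wrist_torque": the same for the moment, N m; "gripper_width": opening from 0.0 (shut) to 1.0 (fully open).
Only numpy, scipy, OpenCV 4.12 (cv2) and the standard library are available. Lean on these libraries where they do the work, as an engineer would, in place of code of your own. Each camera call takes 0.05 s, during which the arm holds its last target.

## Working session

There is one attempt and no reset: what is moved stays moved. The work goes in short steps, Python scripts to look and compute and a tool call to move; the robot and the scene stay as the last step left them, time stands still between calls to the robot, and variables do not carry over. Pictures are saved under pics/ and viewed, and the job is handed in when it is done.

Besides the shell and the picture viewer there is one more tool, called after "Request:" by a JSON object that holds its "api" and its "payload". apply_moves: Moves the arm, as the interface text tells. Its arguments: {"type":"object","properties":{"deltas":{"type":"array","items":{"type":"number"}}},"required":["deltas"]}

```bash
mkdir -p pics; cat > h.py <<'E'
from cell import *
import numpy as np, cv2
def snap(n,f):
    im=grab_frame(n); cv2.imwrite(f'pics/{f}.png',cv2.cvtColor(im,cv2.COLOR_RGB2BGR)); np.save(f'pics/{f}.npy',im); return im
def cast(n,uv,z):
    c=get_calibration(n); f=192/np.tan(np.radians(c['fovy'])/2)
    R=np.array(c['R']);t=np.array(c['t']); uv=np.atleast_2d(uv).astype(float)
    d=np.c_[(uv[:,0]-c['cx'])/f,(uv[:,1]-c['cy'])/f,np.ones(len(uv))]@R
    o=-R.T@t
    return o+d*((z-o[2])/d[:,2])[:,None]
def proj(n,X):
    c=get_calibration(n); f=192/np.tan(np.radians(c['fovy'])/2)
    p=np.atleast_2d(X)@np.array(c['R']).T+np.array(c['t'])
    return np.c_[c['cx']+f*p[:,0]/p[:,2],c['cy']+f*p[:,1]/p[:,2]]
E
python3 - <<'E'
from h import *
for n in('scene','top'):
    snap(n,n+'0'); c=get_calibration(n); print(n,c, -np.array(c['R']).T@np.array(c['t']))
print(sense())
E
```

```text
scene {'fovy': 44.940249106189874, 'cx': 258.58670652776493, 'cy': 189.93678509964846, 'R': array([[-0.58007345,  0.8143714 , -0.0177206 ],
       [ 0.57550761,  0.39434212, -0.71643931],
       [-0.5764597 , -0.42578576, -0.69742433]]), 't': array([ 0.31315472, -0.14711017,  1.70735096])} [1.25053478 0.52995322 1.09090189]
top {'fovy': 57.560865719738565, 'cx': 254.87721678691565, 'cy': 193.06256171248805, 'R': array([[-5.00934590e-03, -9.99987061e-01,  8.85844672e-04],
       [-9.86734949e-01,  4.79921398e-03, -1.62268627e-01],
       [ 1.62262276e-01, -1.68695358e-03, -9.86746223e-01]]), 't': array([-0.11767624,  0.42022683,  1.34132581])} [ 0.19641644 -0.11742872  1.39184205]
{'time_s': 0.1, 'joint_pos': array([-1.37209898,  0.47773166,  0.02237626,  1.55629435, -0.01150988,
        1.10928532, -0.08311435]), 'qvel': array([-6.40439320e-04, -2.60090200e-03,  3.42247076e-05, -3.23985468e-03,
       -8.76385396e-04,  7.26142507e-04, -1.03467560e-03]), 'joint_efforts': array([ 3.78982906e-03, -5.84088564e+01,  1.53986044e+00, -2.73312736e+01,
       -5.41996141e-02,  1.31017101e-02,  2.85048930e-05]), 'eef_pos': array([0.20373243, 0.64301356, 0.24079462]), 'tcp_rot': array([ 1.52811552e-01,  9.88255026e-01, -7.92692306e-04, -6.10064518e-05]), 'force': array([ 0.59414572,  0.15611638, -0.24319635]), 'wrist_torque': array([-0.023905  ,  0.01385121,  0.02898597]), 'gripper_width': 0.9993005091023247}
```

View pics/scene0.png

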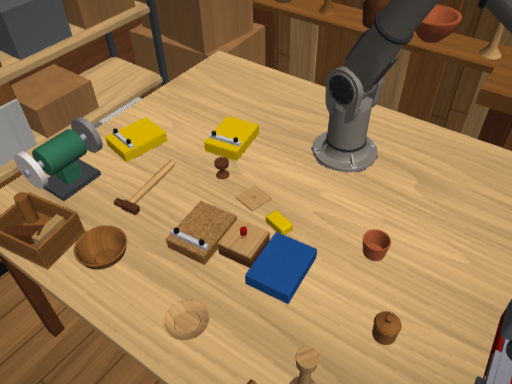

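View pics/top0.png

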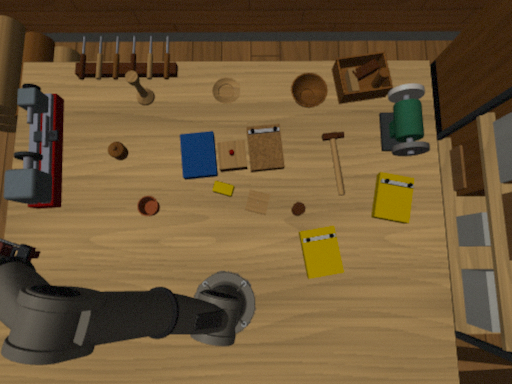

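The top view shows the stack at about (232,153) with the red head at (232,153). The cork pad is to its right at (265,148), the blue rest to its left at (199,155), and the pot at (148,206). The scene view shows the head at (243,231). I'll zoom in on both.

```bash
python3 - <<'E'
from h import *
a=np.load('pics/top0.npy')[110:230,130:300,::-1]; cv2.imwrite('pics/topz.png',cv2.resize(a,None,fx=4.7,fy=4.7,interpolation=cv2.INTER_CUBIC))
a=np.load('pics/scene0.npy')[190:280,150:300,::-1]; cv2.imwrite('pics/scz.png',cv2.resize(a,None,fx=5.3,fy=5.3,interpolation=cv2.INTER_CUBIC))
E
```

```text
(no output)
```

View pics/topz.png

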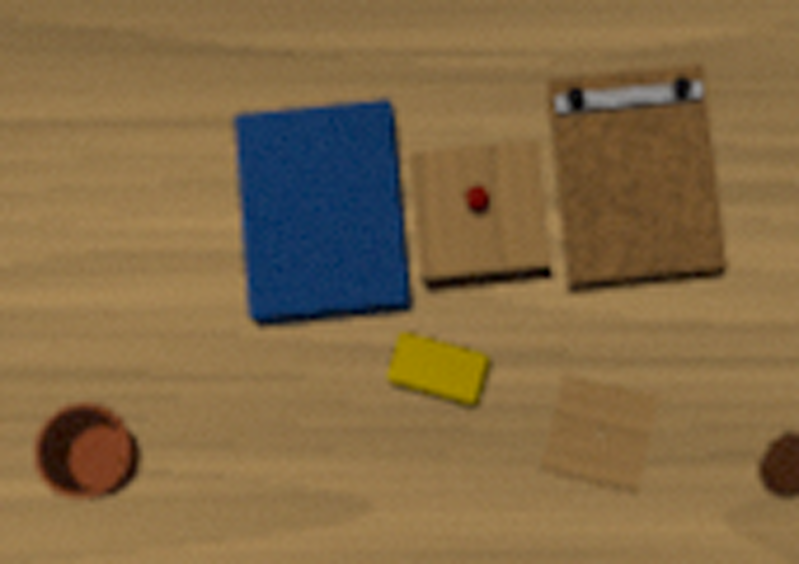

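View pics/scz.png

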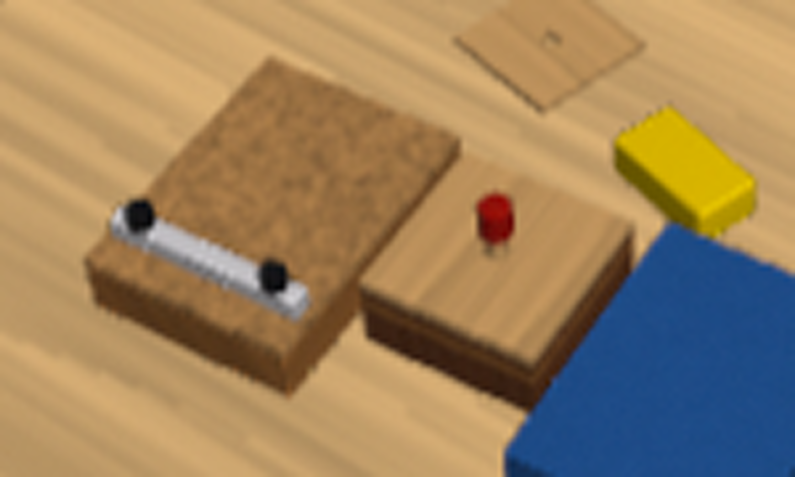

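```bash
cat > m.py <<'E'
from h import *
def comps(im,lo,hi,roi):
    h=cv2.cvtColor(im,cv2.COLOR_RGB2HSV); m=cv2.inRange(h,np.array(lo),np.array(hi)); k=np.zeros_like(m); x0,y0,x1,y1=roi; k[y0:y1,x0:x1]=m[y0:y1,x0:x1]; return k
def tri(uvs):
    A=[];b=[]
    for n,uv in uvs:
        p=cast(n,uv,0)[0];q=cast(n,uv,.5)[0];d=(q-p)/np.linalg.norm(q-p);P=np.eye(3)-np.outer(d,d);A.append(P);b.append(P@p)
    X=np.linalg.solve(sum(A),sum(b)); return X,[np.linalg.norm(P@X-bb) for P,bb in zip(A,b)]
E
python3 - <<'E'
from m import *
np.set_printoptions(precision=4,suppress=True)
T=np.load('pics/top0.npy');S=np.load('pics/scene0.npy')
def cen(m): 
    M=cv2.moments(m,True); return np.array([M['m10']/M['m00'],M['m01']/M['m00']]),M['m00']
def red(im,roi):
    m=comps(im,(0,190,60),(6,255,255),roi)|comps(im,(172,190,60),(180,255,255),roi);return m
for n,im,roi in(('top',T,(222,140,242,165)),('scene',S,(232,222,254,242))):
    m=red(im,roi);c,a=cen(m);print(n,'red',c,a,cast(n,c,.078)); 
    if n=='top':ct=c
    else: cs=c
print('dowel',tri([('top',ct),('scene',cs)]))
# blue
for n,im,roi in(('top',T,(170,120,225,190)),('scene',S,(240,225,325,305))):
    m=comps(im,(100,150,60),(125,255,255),roi)
    r=cv2.minAreaRect(cv2.findNonZero(m)); b=cv2.boxPoints(r);print(n,b); 
    c=cv2.approxPolyDP(max(cv2.findContours(m,0,2)[0],key=cv2.contourArea),3,True)[:,0];print(c,cast(n,c,.0425)[:,:2])
# yellow
for n,im,roi in(('top',T,(208,178,240,200)),('scene',S,(260,205,298,238))):
    m=comps(im,(22,180,60),(35,255,255),roi);c,a=cen(m);print(n,'yel',c,a,cast(n,c,.03))
# pot
for n,im,roi in(('top',T,(132,190,165,220)),('scene',S,(355,225,395,265))):
    m=comps(im,(0,100,30),(12,255,255),roi);r=cv2.boundingRect(m);print(n,'pot',r,cen(m))
    if n=='top': 
        (u,v),rad=cv2.minEnclosingCircle(cv2.findNonZero(m));print(u,v,rad,cast(n,(u,v),.06))
    else:
        # rim: widest row-based
        ys,xs=np.nonzero(m)
        for y in range(r[1],r[1]+r[3]): print(y,xs[ys==y].min(),xs[ys==y].max(),end=' | ')
        print(cast(n,[(r[0]+r[2]/2-.5,r[1]+8)],.06))
# fence white
for n,im,roi in(('top',T,(244,122,284,138)),('scene',S,(165,222,215,255))):
    m=comps(im,(0,0,105),(180,45,255),roi);r=cv2.minAreaRect(cv2.findNonZero(m));b=cv2.boxPoints(r);print(n,'fence',r,'\n',b,cast(n,b,.0575)[:,:2])
E
```

```text
top red [231.1538 151.5385] 13.0 [[ 0.5764 -0.0283  0.078 ]]
scene red [243.1489 230.766 ] 47.0 [[ 0.5753 -0.0275  0.078 ]]
dowel (array([ 0.5759, -0.0278,  0.0785]), [np.float64(0.0006478267565419746), np.float64(0.0006478267565419718)])
top [[179.4918 134.4099]
 [212.7623 131.3853]
 [216.6639 174.3033]
 [183.3935 177.3279]]
[[212 132]
 [181 135]
 [184 177]
 [216 173]] [[0.6684 0.0517]
 [0.6564 0.1762]
 [0.4838 0.1593]
 [0.4993 0.0334]]
scene [[242.1177 280.4706]
 [275.5588 224.7353]
 [318.9412 250.7647]
 [285.5    306.5   ]]
[[276 233]
 [246 274]
 [246 282]
 [288 302]
 [316 249]] [[0.5034 0.0381]
 [0.6716 0.0525]
 [0.6925 0.068 ]
 [0.68   0.1943]
 [0.4882 0.1655]]
top yel [222.7652 188.0391] 230.0 [[0.4411 0.0072 0.03  ]]
scene yel [278.7761 222.2748] 393.0 [[0.4541 0.0153 0.03  ]]
top pot (138, 196, 21, 20) (array([147.9248, 205.7304]), 319.0)
147.8249969482422 206.0 10.608142852783203 [[0.3671 0.2913 0.06  ]]
scene pot (363, 230, 28, 31) (array([375.6341, 244.1851]), 697.0)
230 369 380 | 231 367 382 | 232 366 384 | 233 365 386 | 234 364 387 | 235 364 388 | 236 363 388 | 237 363 3
[... 203 characters left out ...]
2 364 386 | 253 364 385 | 254 364 384 | 255 365 384 | 256 366 383 | 257 367 383 | 258 368 382 | 259 370 381 | 260 373 378 | [[0.3683 0.2934 0.06  ]]
top fence ((262.9999694824219, 129.99998474121094), (3.533808946609497, 30.47910499572754), 83.6598129272461) 
 [[247.6585 129.9268]
 [277.9512 126.561 ]
 [278.3414 130.0732]
 [248.0488 133.439 ]] [[ 0.6711 -0.0922]
 [ 0.6846 -0.2132]
 [ 0.6699 -0.2145]
 [ 0.6565 -0.0937]]
scene fence ((189.10244750976562, 238.7780303955078), (39.39147186279297, 5.9366583824157715), 24.77513885498047) 
 [[169.9756 233.2195]
 [172.4634 227.8292]
 [208.2293 244.3366]
 [205.7415 249.7268]] [[ 0.6908 -0.2096]
 [ 0.6713 -0.2179]
 [ 0.6591 -0.0904]
 [ 0.6781 -0.0836]]
```

Head triangulated at (0.576, −0.028, 0.0785), against an expected mid-height of 0.078. The stack is turned about 6°, the fence face is near (0.663, −0.154), and the pot is at (0.367, 0.292). Next I move above the dowel.

Request:
{"api": "apply_moves", "payload": {"deltas": [0.372,-0.671,0,0,0,0,0.087,0.372,-0.671,0,0,0,0,0.087,0.372,-0.671,0,0,0,0,0.087,0.372,-0.671,0,0,0,0,0.087,0.372,-0.671,0,0,0,0,0.087,0.372,-0.671,0,0,0,0,0.087,0.372,-0.671,0,0,0,0,0.087,0.372,-0.671,0,0,0,0,0.087,0.372,-0.671,0,0,0,0,0.087,0.372,-0.671,0,0,0,0,0.087,0.372,-0.671,0,0,0,0,0.087,0.372,-0.671,0,0,0,0,0.087,0.372,-0.671,0,0,0,0,0.087,0.372,-0.671,0,0,0,0,0.087,0.372,-0.671,0,0,0,0,0.087,0.372,-0.671,0,0,0,0,0.087,0.372,-0.671,0,0,0,0,0.087,0.372,-0.671,0,0,0,0,0.087,0.372,-0.671,0,0,0,0,0.087,0.372,-0.671,0,0,0,0,0.087]}}

```text
time_s: 2.1
eef_pos: [0.5754, -0.0257, 0.2416]
tcp_rot: [0.151, 0.988, 0.0, -0.0]
force: [0.2, -0.4, -1.1]
gripper_width: 0.987
```

```bash
python3 -c "
from h import *
s=sense();print(s['joint_pos'],s['eef_pos'],s['tcp_rot'],s['force'])"
```

```text
[-0.37321237  0.32669796  0.3899025   1.8187951  -0.14414453  1.02416556
  1.33999055] [ 0.57539707 -0.02567915  0.24156661] [ 1.51475562e-01  9.88460910e-01  3.31791803e-04 -2.72381639e-04] [ 0.20365792 -0.44613929 -1.13310999]
```

Request:
{"api": "apply_moves", "payload": {"deltas": [0,0,-0.02,0,0,0,0.087,0,0,-0.045,0,0,0,0.087,0,0,-0.07,0,0,0,0.087,0,0,-0.095,0,0,0,0.087,0,0,-0.115,0,0,0,0.087,0,0,-0.13,0,0,0,0.087,0,0,-0.145,0,0,0,0.087,0,0,-0.155,0,0,0,0.087,0,0,-0.16,0,0,0,0.087,0,0,-0.16,0,0,0,0.087,0,0,-0.16,0,0,0,0.087]}}

```text
time_s: 3.2
eef_pos: [0.5763, -0.0276, 0.0822]
tcp_rot: [0.153, 0.988, 0.0, 0.0]
force: [-0.0, 0.1, 0.5]
gripper_width: 0.991
```

```bash
python3 -c "
from h import *
s=sense();print(s['joint_pos'],s['eef_pos'],s['tcp_rot'],s['force'])
for n in('scene','top'):snap(n,n+'1')
a=np.load('pics/scene1.npy')[170:280,170:320,::-1]; cv2.imwrite('pics/scz1.png',cv2.resize(a,None,fx=5.3,fy=5.3,interpolation=cv2.INTER_CUBIC))
"
```

```text
[-0.30457929  0.53483984  0.31936183  1.93815869 -0.24937101  0.70566803
  1.42777104] [ 0.57628815 -0.02759423  0.08215807] [1.52879365e-01 9.88244767e-01 9.13612374e-05 4.15236640e-04] [-0.00407708  0.08762952  0.48792034]
```

View pics/scz1.png

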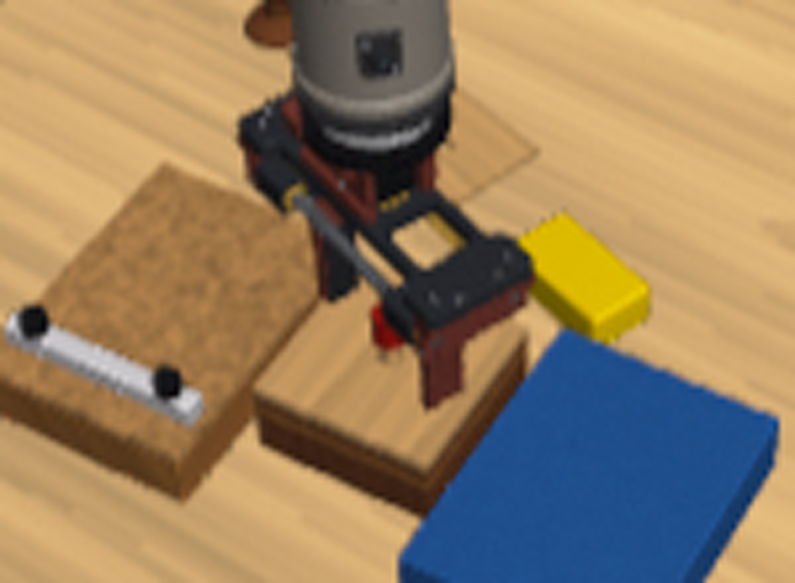

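The red head, at (387,325) in the crop, sits between the open fingers. Close.

Request:
{"api": "apply_moves", "payload": {"deltas": [0,0,0,0,0,0,0.03,0,0,0,0,0,0,0.025,0,0,0,0,0,0,0.022,0,0,0,0,0,0,0.022,0,0,0,0,0,0,0.02,0,0,0,0,0,0,0.018,0,0,0,0,0,0,0.01,0,0,0,0,0,0,0.01,0,0,0,0,0,0,0.01]}}

```text
time_s: 4.2
eef_pos: [0.5759, -0.0275, 0.0817]
tcp_rot: [0.153, 0.988, -0.0, 0.0]
force: [-0.6, 0.3, -0.7]
gripper_width: 0.221
```

Request:
{"api": "apply_moves", "payload": {"deltas": [0,0,0.004,0,0,0,0.01,0,0,0.01,0,0,0,0.01,0,0,0.016,0,0,0,0.01,0,0,0.022,0,0,0,0.01,0,0,0.028,0,0,0,0.01,0,0,0.034,0,0,0,0.01,0,0,0.04,0,0,0,0.01,0,0,0.046,0,0,0,0.01,0,0,0.052,0,0,0,0.01,0,0,0.058,0,0,0,0.01,0,0,0.064,0,0,0,0.01,0,0,0.07,0,0,0,0.01,0,0,0.078,0,0,0,0.01,0,0,0.086,0,0,0,0.01,0,0,0.094,0,0,0,0.01,0,0,0.1,0,0,0,0.01,0,0,0.1,0,0,0,0.01,0,0,0.1,0,0,0,0.01]}}

```text
time_s: 6.0
eef_pos: [0.5758, -0.0275, 0.1817]
tcp_rot: [0.153, 0.988, 0.0, 0.0]
force: [0.1, 0.4, -1.4]
gripper_width: 0.221
```

```bash
python3 -c "
from h import *
for n in('scene','top'):snap(n,n+'2')
a=np.load('pics/scene2.npy')[150:280,170:340,::-1]; cv2.imwrite('pics/scz2.png',cv2.resize(a,None,fx=4.5,fy=4.5,interpolation=cv2.INTER_CUBIC))
"
```

```text
(no output)
```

View pics/scz2.png

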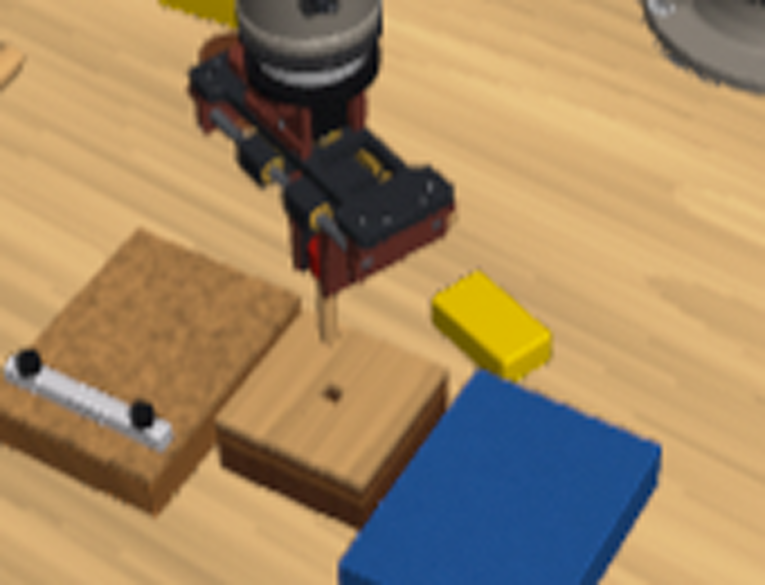

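The dowel is out, its shank hanging above the hole at crop (333,393), and the blanks have not moved. Moving over the pot.

Request:
{"api": "apply_moves", "payload": {"deltas": [-0.008,0.013,0,0,0,0,0.01,-0.024,0.037,0,0,0,0,0.01,-0.042,0.065,0,0,0,0,0.01,-0.06,0.093,0,0,0,0,0.01,-0.08,0.123,0,0,0,0,0.01,-0.1,0.154,0,0,0,0,0.01,-0.12,0.185,0,0,0,0,0.01,-0.14,0.215,0,0,0,0,0.01,-0.16,0.246,0,0,0,0,0.01,-0.178,0.274,0,0,0,0,0.01,-0.192,0.295,0,0,0,0,0.01,-0.202,0.311,0,0,0,0,0.01,-0.208,0.32,0,0,0,0,0.01,-0.208,0.32,0,0,0,0,0.01,-0.208,0.32,0,0,0,0,0.01,-0.208,0.32,0,0,0,0,0.01]}}

```text
time_s: 7.7
eef_pos: [0.3684, 0.2914, 0.1816]
tcp_rot: [0.154, 0.988, -0.0, 0.0]
force: [0.4, 0.2, 0.3]
gripper_width: 0.223
```

```bash
python3 -c "
from h import *
for n in('scene','top'):snap(n,n+'3')
a=np.load('pics/scene3.npy')[160:290,300:450,::-1]; cv2.imwrite('pics/scz3.png',cv2.resize(a,None,fx=4.5,fy=4.5,interpolation=cv2.INTER_CUBIC))
print(sense()['joint_pos'],sense()['eef_pos'])
print(proj('scene',[[.368,.292,.104],[.368,.292,.06],[.368,.292,.182]]))
"
```

```text
[-0.98860905  0.21458128  0.21246212  2.10446915 -0.06065503  0.82820202
  0.52229962] [0.3684239  0.29160355 0.18165765]
[[378.59202185 227.59110442]
 [376.09351463 237.73231927]
 [383.32414687 208.38383692]]
```

View pics/scz3.png

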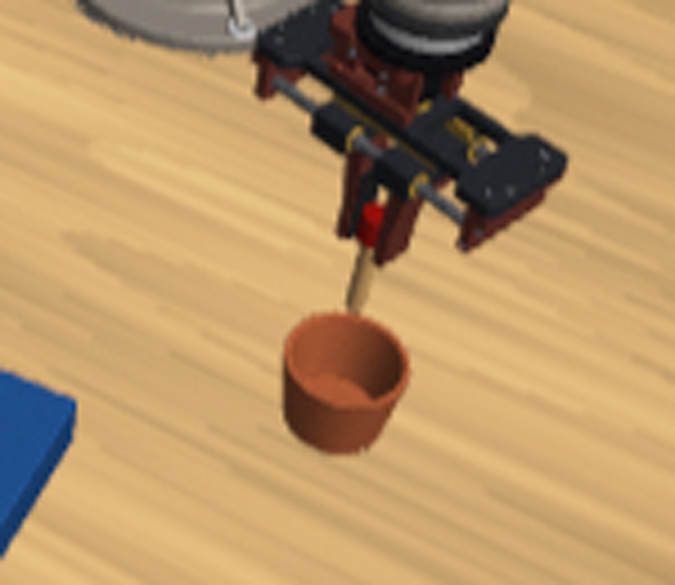

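The foot projects to (379,228) as predicted, and the pot rim is centred near (376,237). Lowering.

Request:
{"api": "apply_moves", "payload": {"deltas": [0,0,-0.006,0,0,0,0.01,0,0,-0.016,0,0,0,0.01,0,0,-0.028,0,0,0,0.01,0,0,-0.04,0,0,0,0.01,0,0,-0.052,0,0,0,0.01,0,0,-0.064,0,0,0,0.01,0,0,-0.074,0,0,0,0.01,0,0,-0.082,0,0,0,0.01,0,0,-0.088,0,0,0,0.01,0,0,-0.09,0,0,0,0.01,0,0,-0.09,0,0,0,0.01]}}

```text
time_s: 8.9
eef_pos: [0.3678, 0.2925, 0.0915]
tcp_rot: [0.153, 0.988, -0.0, -0.0]
force: [0.3, 0.7, 0.6]
gripper_width: 0.22
```

Request:
{"api": "apply_moves", "payload": {"deltas": [0,0,-0.001,0,0,0,0.01,0,0,-0.002,0,0,0,0.01,0,0,-0.003,0,0,0,0.01,0,0,-0.004,0,0,0,0.01,0,0,-0.004,0,0,0,0.01]}}

```text
time_s: 9.4
eef_pos: [0.3678, 0.2925, 0.0876]
tcp_rot: [0.153, 0.988, -0.0, -0.0]
force: [-0.4, 0.2, 1.0]
gripper_width: 0.219
```

Request:
{"api": "apply_moves", "payload": {"deltas": [0,0,-0.001,0,0,0,0.01,0,0,-0.002,0,0,0,0.01,0,0,-0.002,0,0,0,0.01]}}

```text
time_s: 9.7
eef_pos: [0.3678, 0.2924, 0.0855]
tcp_rot: [0.153, 0.988, -0.0, -0.0]
force: [-0.1, 0.4, -0.2]
gripper_width: 0.216
```

Request:
{"api": "apply_moves", "payload": {"deltas": [0,0,-0.001,0,0,0,0.01,0,0,-0.002,0,0,0,0.01,0,0,-0.002,0,0,0,0.01]}}

```text
time_s: 10.0
eef_pos: [0.3679, 0.2925, 0.0836]
tcp_rot: [0.153, 0.988, -0.0, -0.0]
force: [0.5, -0.1, 0.1]
gripper_width: 0.221
```

Request:
{"api": "apply_moves", "payload": {"deltas": [0,0,-0.001,0,0,0,0.01,0,0,-0.001,0,0,0,0.01]}}

```text
time_s: 10.2
eef_pos: [0.3683, 0.2926, 0.0834]
tcp_rot: [0.153, 0.988, 0.0, 0.0]
force: [-1.8, -1.0, 10.5]
gripper_width: 0.222
```

Floor contact at 10 N. I'll ease off 1 mm and open gently.

Request:
{"api": "apply_moves", "payload": {"deltas": [0,0,0.001,0,0,0,0.01,0,0,0.001,0,0,0,0.01]}}

```text
time_s: 10.4
eef_pos: [0.3679, 0.2926, 0.0838]
tcp_rot: [0.153, 0.988, 0.0, 0.0]
force: [-0.2, -0.0, -0.9]
gripper_width: 0.224
```

Request:
{"api": "apply_moves", "payload": {"deltas": [0,0,0,0,0,0,0.02,0,0,0,0,0,0,0.022,0,0,0,0,0,0,0.025,0,0,0,0,0,0,0.03,0,0,0,0,0,0,0.035,0,0,0,0,0,0,0.04,0,0,0,0,0,0,0.042,0,0,0,0,0,0,0.042,0,0,0,0,0,0,0.042]}}

```text
time_s: 11.3
eef_pos: [0.3679, 0.2925, 0.0837]
tcp_rot: [0.153, 0.988, 0.0, 0.0]
force: [0.4, -0.4, -0.5]
gripper_width: 0.478
```

Request:
{"api": "apply_moves", "payload": {"deltas": [0,0,0.008,0,0,0,0.042,0,0,0.02,0,0,0,0.042,0,0,0.035,0,0,0,0.042,0,0,0.055,0,0,0,0.042,0,0,0.08,0,0,0,0.042,0,0,0.1,0,0,0,0.042,0,0,0.1,0,0,0,0.042]}}

```text
time_s: 12.0
eef_pos: [0.3693, 0.2938, 0.1871]
tcp_rot: [0.153, 0.988, 0.003, 0.002]
force: [-0.4, -0.3, -0.5]
gripper_width: 0.474
```

```bash
python3 -c "
from h import *
for n in('scene',):snap(n,n+'4')
a=np.load('pics/scene4.npy')[160:290,300:450,::-1]; cv2.imwrite('pics/scz4.png',cv2.resize(a,None,fx=4.5,fy=4.5,interpolation=cv2.INTER_CUBIC))
"
```

```text
(no output)
```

View pics/scz4.png

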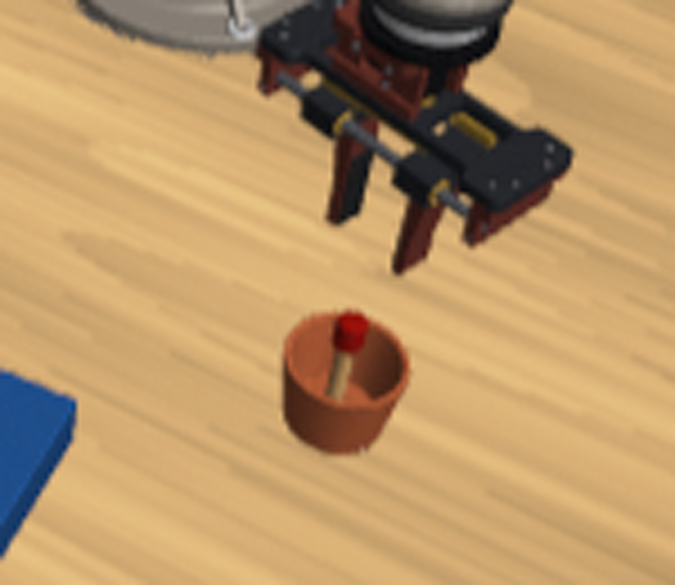

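The dowel stands upright in the pot, with its head at crop (350,332). Now I measure the stack, unobstructed, in the scene and top views.

```bash
python3 - <<'E'
from m import *
np.set_printoptions(precision=4,suppress=True)
snap('top','top4')
a=np.load('pics/top4.npy')[115:190,175:290,::-1]; cv2.imwrite('pics/tz4.png',cv2.resize(a,None,fx=6.5,fy=6.5,interpolation=cv2.INTER_CUBIC))
a=np.load('pics/scene4.npy')[195:280,155:285,::-1]; cv2.imwrite('pics/sz4.png',cv2.resize(a,None,fx=6,fy=6,interpolation=cv2.INTER_CUBIC))
E
```

```text
(no output)
```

View pics/tz4.png

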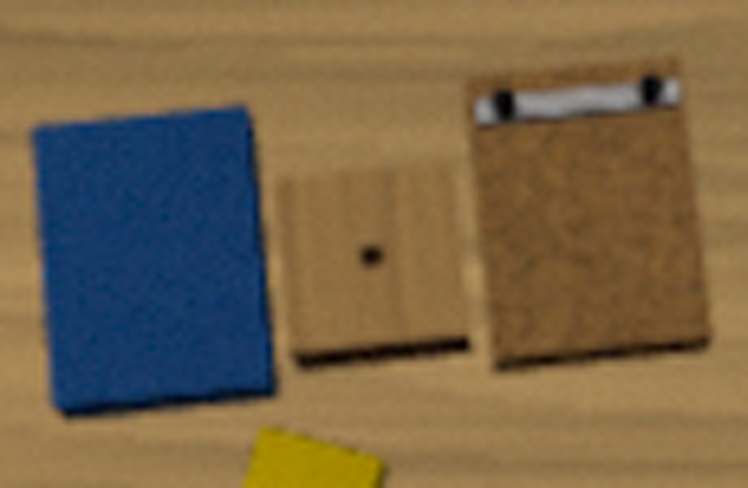

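View pics/sz4.png

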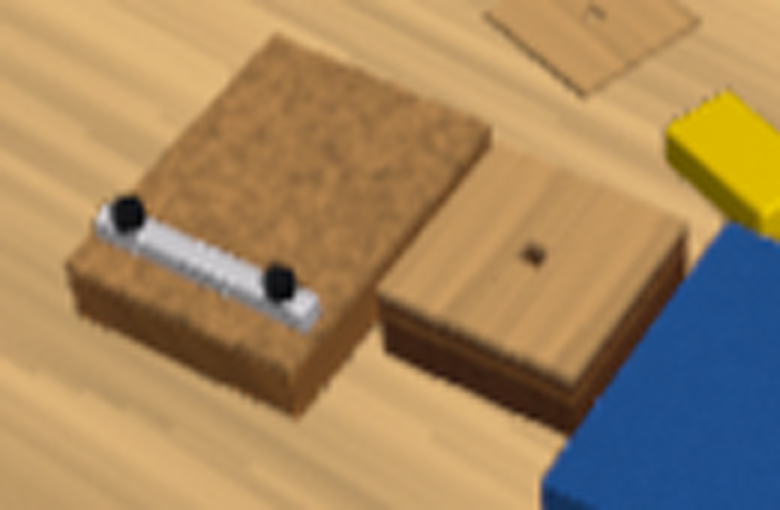

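```bash
python3 - <<'E'
from m import *
np.set_printoptions(precision=4,suppress=True)
def t(p): return (np.array(p)+.5)/6.5-.5+[175,115]
def s(p): return (np.array(p)+.5)/6-.5+[155,195]
def ang(a,b): d=b-a; return np.degrees(np.arctan2(d[1],d[0]))
P=cast('top',t([(498,358),(710,340),(470,80),(678,58)]),.0425); print('pad top',P[:,:2],ang(P[0],P[2]),ang(P[1],P[3]),ang(P[1],P[0])-90, P.mean(0))
P=cast('scene',s([(490,128),(277,36),(298,365),(68,268)]),.0425); print('pad sc',P[:,:2],ang(P[0],P[2]),ang(P[1],P[3]),ang(P[1],P[0])-90,P.mean(0))
P=cast('top',t([(297,352),(467,340),(282,180),(460,165)]),.051); print('bl top',P[:,:2],ang(P[0],P[2]),ang(P[1],P[3]),ang(P[1],P[0])-90,P.mean(0))
P=cast('scene',s([(687,230),(378,292),(573,386)]),.051); print('bl sc',P[:,:2],ang(P[0],P[2]),ang(P[1],P[2])-90,(P[0]+P[1])/2)
print('hole',cast('top',t([(371,256)]),.051),cast('scene',s([(532,254)]),.051))
P=cast('top',t([(475,125),(680,100)]),.0575); print('fence near edge',P,ang(P[1],P[0])-90)
E
```

```text
pad top [[ 0.5122 -0.1056]
 [ 0.5228 -0.2349]
 [ 0.6893 -0.0888]
 [ 0.703  -0.2183]] 5.423682710656097 5.263025430161071 4.698009783773642 [ 0.6068 -0.1619  0.0425]
pad sc [[ 0.5157 -0.1004]
 [ 0.5272 -0.2335]
 [ 0.6879 -0.0828]
 [ 0.7066 -0.2141]] 5.819528772511611 6.163657853444231 4.943286286583685 [ 0.6093 -0.1577  0.0425]
bl top [[ 0.5145  0.0159]
 [ 0.5215 -0.087 ]
 [ 0.6226  0.0263]
 [ 0.6317 -0.0828]] 5.48757034608248 2.169926593492107 3.8690893247994893 [ 0.5726 -0.0319  0.051 ]
bl sc [[ 0.5207  0.0253]
 [ 0.637  -0.0747]
 [ 0.6289  0.0355]] 5.380996600230429 4.16032739660632 [ 0.5788 -0.0247  0.051 ]
hole [[ 0.5743 -0.0285  0.051 ]] [[ 0.576 -0.028  0.051]]
fence near edge [[ 0.655  -0.0922  0.0575]
 [ 0.6704 -0.2179  0.0575]] 6.978678352034009
```

Yaw is about 5.5° and the stack centre about (0.5755, −0.028), with the views agreeing within 2 mm. Hole, dowel and pad geometry all fit, and the fence gap is about 20 mm. Next I go to the left side of the stack with the jaws along its edge.

Request:
{"api": "apply_moves", "payload": {"deltas": [0.014,-0.018,0,0,0,-5,0.06,0.035,-0.043,0,0,0,-12,0.06,0.058,-0.072,0,0,0,-19,0.06,0.081,-0.1,0,0,0,-27,0.06,0.104,-0.128,0,0,0,-35,0.06,0.127,-0.157,0,0,0,-43,0.06,0.15,-0.185,0,0,0,-50,0.06,0.17,-0.21,0,0,0,-57,0.06,0.187,-0.231,0,0,0,-62,0.06,0.2,-0.247,0,0,0,-66,0.06,0.2005,-0.2473,0,0,0,-66.9,0.06,0.2005,-0.2473,0,0,0,-66.9,0.06,0.2005,-0.2473,0,0,0,-66.9,0.06,0.2005,-0.2473,0,0,0,-66.9,0.06]}}

```text
time_s: 13.5
eef_pos: [0.5677, 0.0466, 0.1835]
tcp_rot: [0.671, 0.741, 0.0, -0.0]
force: [-0.1, -0.2, 0.4]
gripper_width: 0.689
```

Request:
{"api": "apply_moves", "payload": {"deltas": [0,0,-0.015,0,0,0,0.06,0,0,-0.035,0,0,0,0.06,0,0,-0.055,0,0,0,0.06,0,0,-0.075,0,0,0,0.06,0,0,-0.092,0,0,0,0.06,0,0,-0.104,0,0,0,0.06,0,0,-0.11,0,0,0,0.06,0,0,-0.112,0,0,0,0.06,0,0,-0.112,0,0,0,0.06,0,0,-0.112,0,0,0,0.06]}}

```text
time_s: 14.5
eef_pos: [0.5688, 0.0453, 0.0723]
tcp_rot: [0.672, 0.74, 0.001, 0.0]
force: [0.4, 0.3, 0.2]
gripper_width: 0.691
```

```bash
python3 -c "
from h import *
for n in('scene','top'):snap(n,n+'5')
a=np.load('pics/scene5.npy')[170:300,160:330,::-1]; cv2.imwrite('pics/scz5.png',cv2.resize(a,None,fx=4.5,fy=4.5,interpolation=cv2.INTER_CUBIC))
print(sense()['joint_pos'],sense()['eef_pos'])
"
```

```text
[-0.54432473  0.56789962  0.46834555  1.96529419 -0.38900764  0.69528154
  0.25983936] [0.56885338 0.04529783 0.0723258 ]
```

View pics/scz5.png

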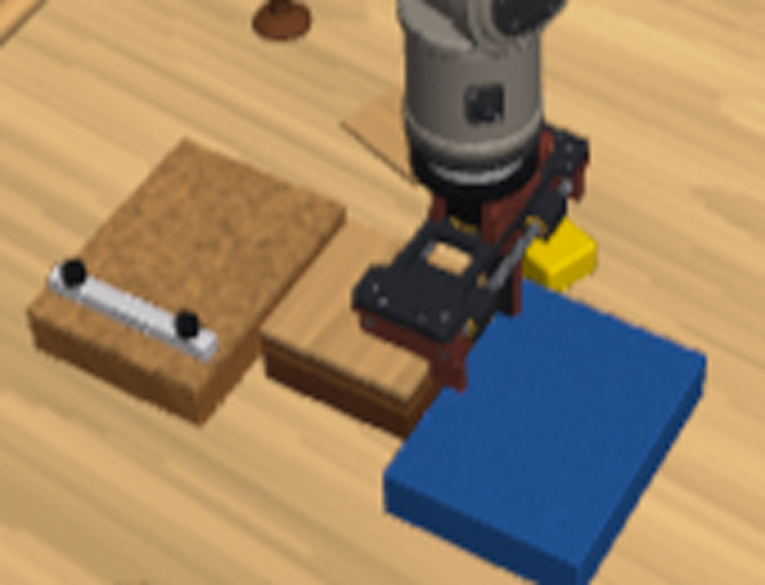

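The fingers hang over the rest's edge just left of the blank, at crop (455,370). Lowering to tip height 45 mm.

Request:
{"api": "apply_moves", "payload": {"deltas": [0,0,-0.003,0,0,0,0.06,0,0,-0.006,0,0,0,0.06,0,0,-0.008,0,0,0,0.06,0,0,-0.008,0,0,0,0.06,0,0,-0.008,0,0,0,0.06]}}

```text
time_s: 15.1
eef_pos: [0.5683, 0.0452, 0.0636]
tcp_rot: [0.672, 0.74, -0.0, -0.0]
force: [0.6, 0.1, -0.3]
gripper_width: 0.682
```

Request:
{"api": "apply_moves", "payload": {"deltas": [0.0003,-0.003,0.0004,0,0,0,0.06,0.0006,-0.006,0.0004,0,0,0,0.06,0.0009,-0.009,0.0004,0,0,0,0.06,0.0012,-0.012,0.0004,0,0,0,0.06,0.0014,-0.015,0.0004,0,0,0,0.06,0.0017,-0.018,0.0004,0,0,0,0.06,0.002,-0.021,0.0004,0,0,0,0.06,0.0023,-0.024,0.0004,0,0,0,0.06,0.0026,-0.027,0.0004,0,0,0,0.06,0.0029,-0.03,0.0004,0,0,0,0.06,0.0029,-0.03,0.0004,0,0,0,0.06]}}

```text
time_s: 16.2
eef_pos: [0.5712, 0.0143, 0.064]
tcp_rot: [0.673, 0.74, -0.0, 0.0]
force: [-0.1, 0.2, -0.1]
gripper_width: 0.681
```

```bash
python3 -c "
from h import *
for n in('scene',):snap(n,n+'6')
a=np.load('pics/scene6.npy')[170:300,160:330,::-1]; cv2.imwrite('pics/scz6.png',cv2.resize(a,None,fx=4.5,fy=4.5,interpolation=cv2.INTER_CUBIC))
"
```

```text
(no output)
```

View pics/scz6.png

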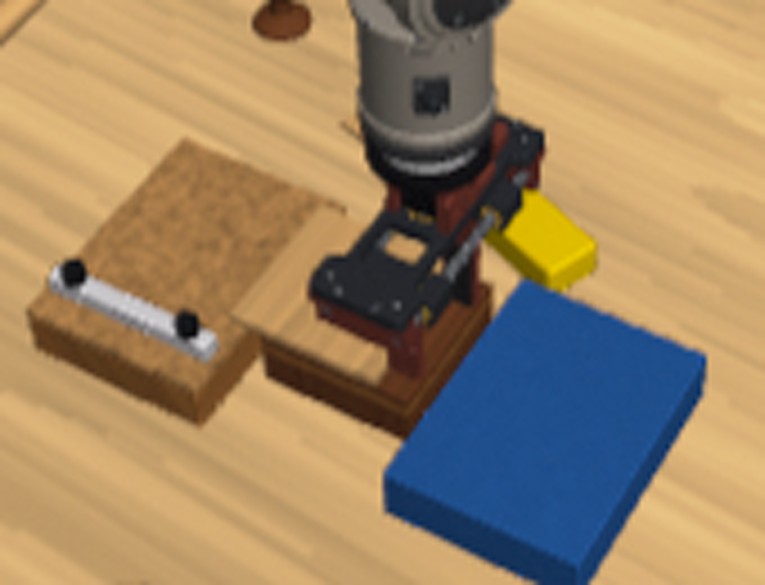

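The top blank has slid part way over the gap with its leading edge at crop (235,315), and the dark blank stayed put. Continuing.

Request:
{"api": "apply_moves", "payload": {"deltas": [0.0004,-0.004,0,0,0,0,0.06,0.0008,-0.008,0,0,0,0,0.06,0.0012,-0.012,0,0,0,0,0.06,0.0015,-0.016,0,0,0,0,0.06,0.0019,-0.02,0,0,0,0,0.06,0.0023,-0.024,0,0,0,0,0.06,0.0027,-0.028,0,0,0,0,0.06,0.0031,-0.032,0,0,0,0,0.06,0.0035,-0.036,0,0,0,0,0.06,0.0038,-0.04,0,0,0,0,0.06,0.0042,-0.044,0,0,0,0,0.06,0.0046,-0.048,0,0,0,0,0.06,0.005,-0.052,0,0,0,0,0.06,0.0054,-0.056,0,0,0,0,0.06,0.0058,-0.06,0,0,0,0,0.06,0.0062,-0.064,0,0,0,0,0.06,0.0065,-0.068,0,0,0,0,0.06,0.0069,-0.072,0,0,0,0,0.06,0.0072,-0.075,0,0,0,0,0.06,0.0072,-0.075,0,0,0,0,0.06]}}

```text
time_s: 18.25
eef_pos: [0.5784, -0.0607, 0.064]
tcp_rot: [0.673, 0.74, -0.0, 0.0]
force: [-0.2, -0.3, 0.1]
gripper_width: 0.684
```

```bash
python3 -c "
from h import *
for n in('scene',):snap(n,n+'7')
a=np.load('pics/scene7.npy')[170:300,160:330,::-1]; cv2.imwrite('pics/scz7.png',cv2.resize(a,None,fx=4.5,fy=4.5,interpolation=cv2.INTER_CUBIC))
"
```

```text
(no output)
```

View pics/scz7.png

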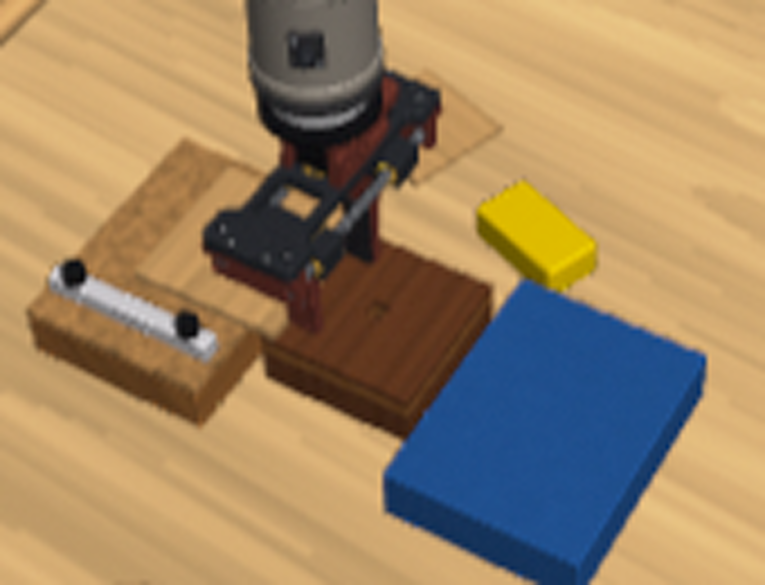

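Request:
{"api": "apply_moves", "payload": {"deltas": [0.0004,-0.004,0,0,0,0,0.06,0.0008,-0.008,0,0,0,0,0.06,0.0012,-0.012,0,0,0,0,0.06,0.0015,-0.016,0,0,0,0,0.06,0.0019,-0.02,0,0,0,0,0.06,0.0023,-0.024,0,0,0,0,0.06,0.0027,-0.028,0,0,0,0,0.06,0.0031,-0.032,0,0,0,0,0.06,0.0034,-0.035,0,0,0,0,0.06,0.0034,-0.035,0,0,0,0,0.06,0.0034,-0.035,0,0,0,0,0.06]}}

```text
time_s: 19.4
eef_pos: [0.5819, -0.0949, 0.0641]
tcp_rot: [0.672, 0.74, 0.0, 0.0]
force: [-0.0, 1.0, 0.4]
gripper_width: 0.683
```

```bash
python3 -c "
from h import *
for n in('scene','top'):snap(n,n+'8')
a=np.load('pics/scene8.npy')[190:280,150:270,::-1]; cv2.imwrite('pics/scz8.png',cv2.resize(a,None,fx=6,fy=6,interpolation=cv2.INTER_CUBIC))
"
```

View pics/scz8.png

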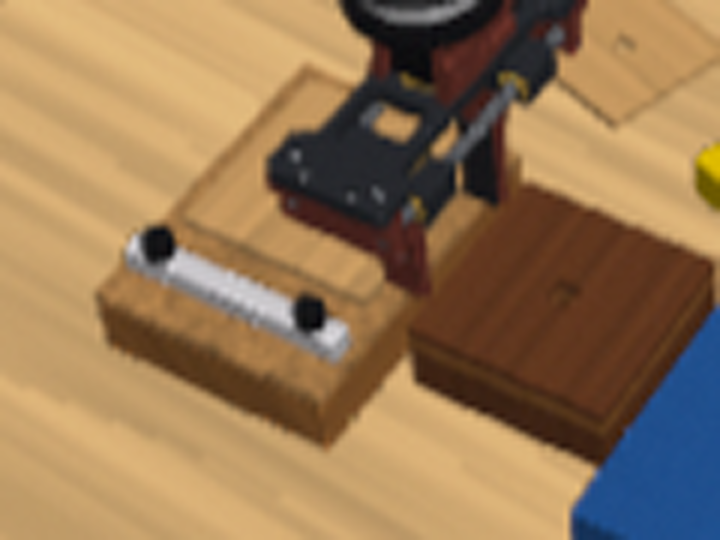

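```bash
python3 - <<'E'
from m import *
np.set_printoptions(precision=4,suppress=True)
a=np.radians(5.5);x=np.array([np.cos(a),np.sin(a)]);y=np.array([-x[1],x[0]])
P0=np.array([.5884,-.1624])
def s(p): return (np.array(p)+.5)/6-.5+[150,190]
for nm,p,z in(('bl far R,L',[(185,218),(372,300)],.0495),('padR far, near',[(98,292),(305,66)],.0425)):
    P=cast('scene',s(p),z)[:,:2]-P0; print(nm,np.c_[P@x,P@y])
e=np.array([.5819,-.0949])-P0;print(e@x,e@y)
E
```

```text
bl far R,L [[ 0.0545 -0.0523]
 [ 0.0529  0.059 ]]
padR far, near [[ 0.1096 -0.0652]
 [-0.0672 -0.0658]]
-4.86994271605215e-07 0.06781224078116602
```

The blank lies on the cork, centred within about 2 mm sideways, with all its edges inside. Retreat, lift, turn 90°, and go to the near side.

Request:
{"api": "apply_moves", "payload": {"deltas": [-0.0005,0.005,0,0,0,0,0.06,-0.001,0.01,0,0,0,0,0.06,-0.001,0.01,0.015,0,0,0,0.06,-0.001,0.01,0.04,0,0,0,0.06,-0.005,0.003,0.06,0,0,6,0.06,-0.012,-0.007,0.06,0,0,14,0.06,-0.02,-0.017,0.06,0,0,22,0.06,-0.028,-0.027,0.06,0,0,30,0.06,-0.036,-0.037,0.06,0,0,38,0.06,-0.044,-0.047,0.06,0,0,46,0.06,-0.052,-0.055,0.06,0,0,54,0.06,-0.06,-0.062,0.06,0,0,62,0.06,-0.066,-0.068,0.06,0,0,70,0.06,-0.07,-0.072,0.06,0,0,78,0.06,-0.0714,-0.0726,0.06,0,0,85,0.06,-0.0714,-0.0726,0.06,0,0,90,0.06,-0.0714,-0.0726,0.06,0,0,90,0.06,-0.0714,-0.0726,0.06,0,0,90,0.06]}}

```text
time_s: 21.3
eef_pos: [0.5106, -0.1676, 0.1248]
tcp_rot: [-0.047, 0.999, -0.0, 0.0]
force: [0.2, -0.4, 0.0]
gripper_width: 0.684
```

```bash
python3 - <<'E'
from m import *
np.set_printoptions(precision=4,suppress=True)
print(sense()['joint_pos'],sense()['eef_pos'])
for n in('scene','top'):snap(n,n+'9')
a=np.load('pics/scene9.npy')[190:280,150:270,::-1]; cv2.imwrite('pics/scz9.png',cv2.resize(a,None,fx=6,fy=6,interpolation=cv2.INTER_CUBIC))
E
```

```text
[ 0.0982  0.4003  0.1273  1.9968 -0.0725  0.7479  1.9333] [ 0.5106 -0.1676  0.1248]
```

View pics/scz9.png

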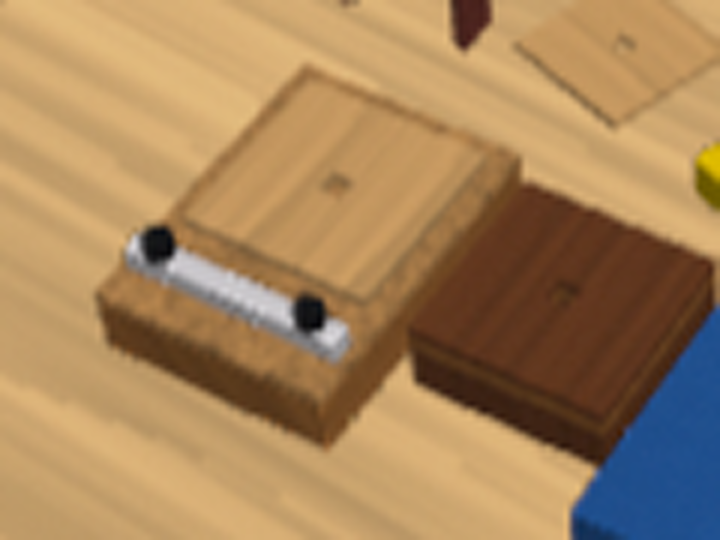

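```bash
python3 - <<'E'
from m import *
np.set_printoptions(precision=4,suppress=True)
a=np.radians(5.5);x=np.array([np.cos(a),np.sin(a)]);y=np.array([-x[1],x[0]])
P0=np.array([.5884,-.1624])
def s(p): return (np.array(p)+.5)/6-.5+[150,190]
for nm,p,z in(('hole',[(337,183)],.0495),('corners FR FL NL',[(185,218),(370,300),(484,152)],.0495),('pad FR NR NL FL(under)',[(98,292),(305,66),(521,158)],.0425),('padFLbottom',[(328,446)],0),('mid',[(562,291)],.044),('midcorn',[(410,326),(605,418),(714,265)],.044)):
    P=cast('scene',s(p),z)[:,:2]-P0; print(nm,np.c_[P@x,P@y])
b=np.load('pics/top9.npy')[115:190,215:290,::-1]; cv2.imwrite('pics/tz9.png',cv2.resize(b,None,fx=7,fy=7,interpolation=cv2.INTER_CUBIC))
E
```

```text
hole [[-0.0018  0.0007]]
corners FR FL NL [[ 0.0545 -0.0523]
 [ 0.0533  0.0582]
 [-0.0558  0.0542]]
pad FR NR NL FL(under) [[ 0.1096 -0.0652]
 [-0.0672 -0.0658]
 [-0.0667  0.0692]]
padFLbottom [[0.1071 0.0648]]
mid [[-0.0006  0.134 ]]
midcorn [[ 0.0538  0.0812]
 [ 0.0554  0.1916]
 [-0.0511  0.1907]]
```

View pics/tz9.png

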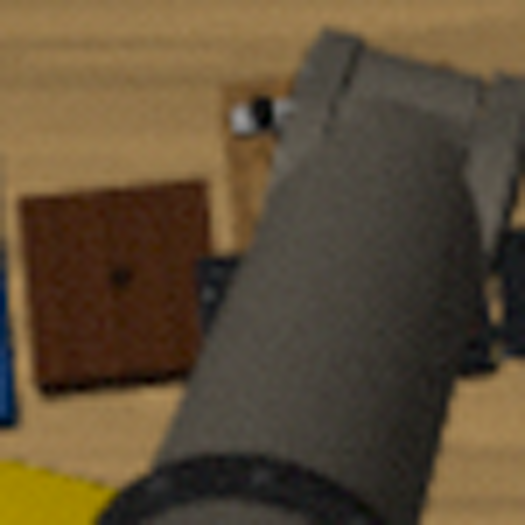

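Blank centred on the pad to about 1 mm, with the mid blank still in place. Lower behind the near edge.

Request:
{"api": "apply_moves", "payload": {"deltas": [0,0,-0.012,0,0,0,0.06,0,0,-0.027,0,0,0,0.06,0,0,-0.042,0,0,0,0.06,0,0,-0.053,0,0,0,0.06,0,0,-0.059,0,0,0,0.06,0,0,-0.061,0,0,0,0.06,0,0,-0.061,0,0,0,0.06,0,0,-0.061,0,0,0,0.06]}}

```text
time_s: 22.2
eef_pos: [0.5108, -0.1675, 0.0635]
tcp_rot: [-0.048, 0.999, -0.0, 0.0]
force: [-0.1, 0.5, 0.0]
gripper_width: 0.679
```

```bash
python3 - <<'E'
from m import *
print(sense()['eef_pos'],sense()['force'])
snap('scene','scene10')
a=np.load('pics/scene10.npy')[180:270,150:270,::-1]; cv2.imwrite('pics/scz10.png',cv2.resize(a,None,fx=6,fy=6,interpolation=cv2.INTER_CUBIC))
E
```

```text
[ 0.51084049 -0.16750492  0.06350852] [-0.1002301   0.53396134  0.04214402]
```

View pics/scz10.png

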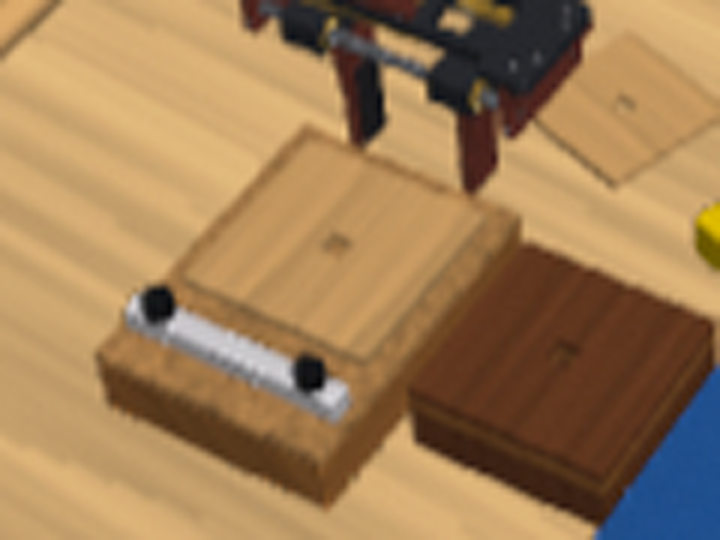

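Request:
{"api": "apply_moves", "payload": {"deltas": [0.003,0.0003,0,0,0,0,0.06,0.006,0.0006,0,0,0,0,0.06,0.009,0.0009,0,0,0,0,0.06,0.012,0.0012,0,0,0,0,0.06,0.015,0.0014,0,0,0,0,0.06,0.018,0.0017,0,0,0,0,0.06,0.021,0.002,0,0,0,0,0.06,0.024,0.0023,0,0,0,0,0.06,0.024,0.0023,0,0,0,0,0.06]}}

```text
time_s: 23.15
eef_pos: [0.5352, -0.165, 0.0631]
tcp_rot: [-0.048, 0.999, -0.0, 0.0]
force: [0.7, -0.3, -0.5]
gripper_width: 0.682
```

```bash
python3 - <<'E'
from m import *
print(sense()['eef_pos'],sense()['force'])
snap('scene','scene11')
a=np.load('pics/scene11.npy')[180:270,150:270,::-1]; cv2.imwrite('pics/scz11.png',cv2.resize(a,None,fx=6,fy=6,interpolation=cv2.INTER_CUBIC))
E
```

```text
[ 0.53521468 -0.16496     0.06309016] [ 0.65445847 -0.26507839 -0.45322763]
```

View pics/scz11.png

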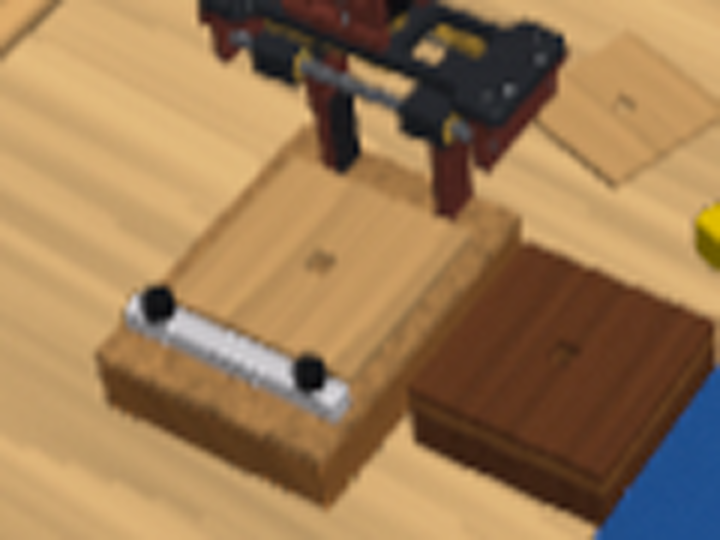

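The blank slid forward (hole now at crop (320,262)) and its far edge is close behind the fence. I'll creep now.

Request:
{"api": "apply_moves", "payload": {"deltas": [0.001,0.0001,0,0,0,0,0.06,0.002,0.0002,0,0,0,0,0.06,0.003,0.0003,0,0,0,0,0.06,0.003,0.0003,0,0,0,0,0.06]}}

```text
time_s: 23.6
eef_pos: [0.5376, -0.1648, 0.063]
tcp_rot: [-0.048, 0.999, 0.0, 0.0]
force: [0.2, -0.8, -0.4]
gripper_width: 0.68
```

Request:
{"api": "apply_moves", "payload": {"deltas": [0.0005,0,0,0,0,0,0.06,0.001,0.0001,0,0,0,0,0.06,0.001,0.0001,0,0,0,0,0.06]}}

```text
time_s: 23.9
eef_pos: [0.5386, -0.1647, 0.0631]
tcp_rot: [-0.048, 0.999, -0.0, 0.0]
force: [-0.4, 0.5, -0.2]
gripper_width: 0.678
```

Request:
{"api": "apply_moves", "payload": {"deltas": [0.0005,0,0,0,0,0,0.06,0.001,0.0001,0,0,0,0,0.06,0.001,0.0001,0,0,0,0,0.06]}}

```text
time_s: 24.2
eef_pos: [0.5397, -0.1646, 0.0631]
tcp_rot: [-0.048, 0.999, -0.0, 0.0]
force: [-0.3, 0.1, -0.0]
gripper_width: 0.682
```

```bash
python3 - <<'E'
from m import *
for i in range(3): print(sense()['eef_pos'],sense()['force'])
snap('scene','scene12')
a=np.load('pics/scene12.npy')[210:260,160:220,::-1]; cv2.imwrite('pics/scz12.png',cv2.resize(a,None,fx=11,fy=11,interpolation=cv2.INTER_CUBIC))
E
```

```text
[ 0.5396591  -0.1645741   0.06307427] [-0.28202146  0.08438347 -0.0314097 ]
[ 0.5396591  -0.1645741   0.06307427] [-0.28202146  0.08438347 -0.0314097 ]
[ 0.5396591  -0.1645741   0.06307427] [-0.28202146  0.08438347 -0.0314097 ]
```

View pics/scz12.png

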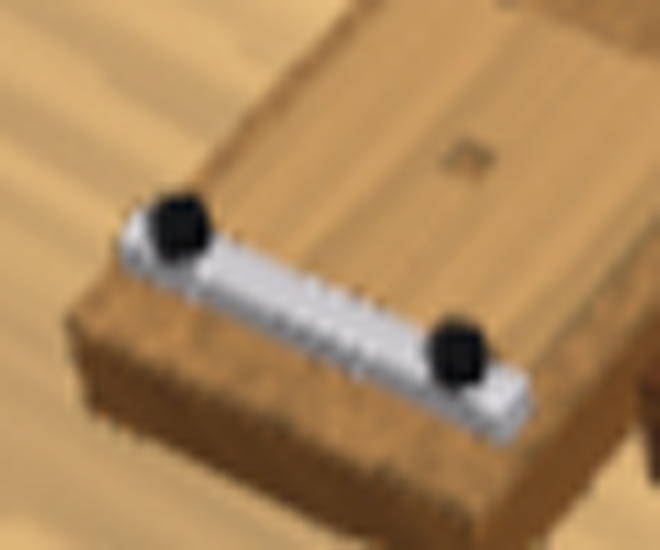

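Request:
{"api": "apply_moves", "payload": {"deltas": [0.0005,0,0,0,0,0,0.06,0.001,0.0001,0,0,0,0,0.06,0.001,0.0001,0,0,0,0,0.06]}}

```text
time_s: 24.55
eef_pos: [0.5406, -0.1645, 0.0631]
tcp_rot: [-0.048, 0.999, -0.0, 0.0]
force: [-0.9, -0.3, 1.2]
gripper_width: 0.684
```

Request:
{"api": "apply_moves", "payload": {"deltas": [0.0005,0,0,0,0,0,0.06,0.0005,0,0,0,0,0,0.06]}}

```text
time_s: 24.75
eef_pos: [0.541, -0.1645, 0.0631]
tcp_rot: [-0.048, 0.999, 0.0, 0.0]
force: [0.3, 0.1, 0.7]
gripper_width: 0.687
```

Request:
{"api": "apply_moves", "payload": {"deltas": [0.0005,0,0,0,0,0,0.06,0.0005,0,0,0,0,0,0.06]}}

```text
time_s: 24.95
eef_pos: [0.5416, -0.1645, 0.0631]
tcp_rot: [-0.048, 0.999, -0.0, 0.0]
force: [-0.9, 0.1, 0.2]
gripper_width: 0.684
```

Request:
{"api": "apply_moves", "payload": {"deltas": [0.0005,0,0,0,0,0,0.06,0.0005,0,0,0,0,0,0.06]}}

```text
time_s: 25.15
eef_pos: [0.5421, -0.1645, 0.0631]
tcp_rot: [-0.048, 0.999, -0.0, 0.0]
force: [0.0, 0.1, 0.6]
gripper_width: 0.684
```

```bash
python3 - <<'E'
from m import *
np.set_printoptions(precision=4,suppress=True)
a=np.radians(5.5);x=np.array([np.cos(a),np.sin(a)]);y=np.array([-x[1],x[0]])
P0=np.array([.5884,-.1624])
P=cast('scene',[(202.3,223.9)],.0495)[:,:2]-P0;print(P@x,P@y)
e=np.array([.5397,-.1646])-P0;print(e@x)
e=np.array([.5106,-.1676])-P0;print(e@x)
s=sense();print(s['eef_pos'],s['force'],s['wrist_torque'])
E
```

```text
[0.016] [0.0004]
-0.04868665551602618
-0.07794022214607167
[ 0.5421 -0.1645  0.0631] [0.0279 0.1195 0.5895] [-0.0237  0.1316  0.0303]
```

Request:
{"api": "apply_moves", "payload": {"deltas": [0.0005,0,0,0,0,0,0.06,0.0005,0,0,0,0,0,0.06]}}

```text
time_s: 25.35
eef_pos: [0.5426, -0.1645, 0.0631]
tcp_rot: [-0.048, 0.999, -0.0, 0.0]
force: [-1.0, -0.6, -0.2]
gripper_width: 0.682
```

Request:
{"api": "apply_moves", "payload": {"deltas": [0.0005,0.0001,0,0,0,0,0.06,0.0005,0.0001,0,0,0,0,0.06]}}

```text
time_s: 25.55
eef_pos: [0.5431, -0.1644, 0.0631]
tcp_rot: [-0.048, 0.999, -0.0, 0.0]
force: [-1.1, -0.9, -0.2]
gripper_width: 0.68
```

Request:
{"api": "apply_moves", "payload": {"deltas": [0.0005,0,0,0,0,0,0.06,0.0005,0,0,0,0,0,0.06]}}

```text
time_s: 25.75
eef_pos: [0.5435, -0.1644, 0.0631]
tcp_rot: [-0.048, 0.999, 0.0, 0.0]
force: [-0.6, 0.5, 0.3]
gripper_width: 0.684
```

Request:
{"api": "apply_moves", "payload": {"deltas": [0.0005,0,0,0,0,0,0.06,0.0005,0,0,0,0,0,0.06]}}

```text
time_s: 25.95
eef_pos: [0.5436, -0.1644, 0.063]
tcp_rot: [-0.048, 0.999, 0.0, -0.0]
force: [-1.6, -0.3, 1.8]
gripper_width: 0.687
```

Request:
{"api": "apply_moves", "payload": {"deltas": [0.0003,0,0,0,0,0,0.06,0.0003,0,0,0,0,0,0.06]}}

```text
time_s: 26.15
eef_pos: [0.5436, -0.1644, 0.063]
tcp_rot: [-0.048, 0.999, 0.0, -0.001]
force: [-3.9, 0.1, 4.2]
gripper_width: 0.68
```

```bash
python3 - <<'E'
from m import *
s=sense();print(s['eef_pos'],s['force'],s['wrist_torque'])
snap('scene','scene13')
s=sense();print(s['eef_pos'],s['force'],s['wrist_torque'])
a=np.load('pics/scene13.npy')[210:260,160:220,::-1]; cv2.imwrite('pics/scz13.png',cv2.resize(a,None,fx=11,fy=11,interpolation=cv2.INTER_CUBIC))
E
```

```text
[ 0.54362176 -0.16442485  0.06299593] [-3.86463446  0.05207215  4.24676694] [0.0912231  0.88331532 0.04238027]
[ 0.54362266 -0.16442031  0.06298401] [-3.30405637 -0.0090206   5.20790272] [0.15486575 0.94982467 0.00333592]
```

View pics/scz13.png

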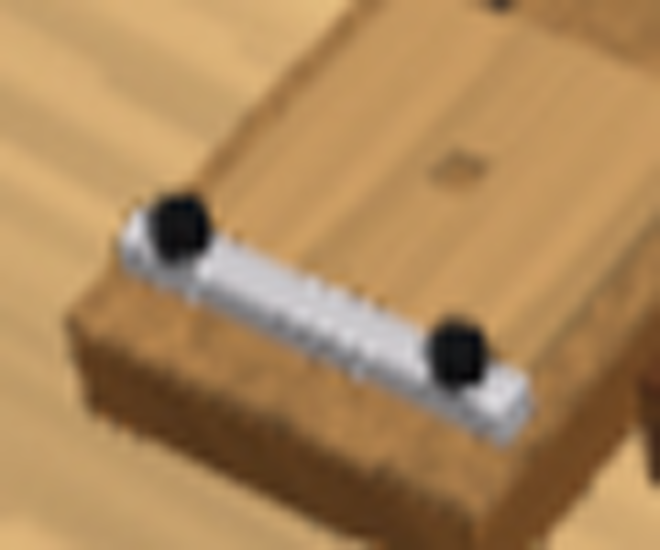

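Felt the fence: about 4 N against +x, motion stopped at edge x′ = 74.9 mm (measured face 74.6 mm), and the fence pixels are unchanged. Backing straight off, then lifting.

Request:
{"api": "apply_moves", "payload": {"deltas": [-0.002,-0.0002,0,0,0,0,0.06,-0.006,-0.0006,0,0,0,0,0.06,-0.014,-0.0013,0,0,0,0,0.06,-0.025,-0.0024,0,0,0,0,0.06,-0.025,-0.0024,0.01,0,0,0,0.06,-0.025,-0.0024,0.04,0,0,0,0.06,-0.025,-0.0024,0.08,0,0,0,0.06,-0.025,-0.0024,0.12,0,0,0,0.06,-0.025,-0.0024,0.15,0,0,0,0.06,-0.025,-0.0024,0.16,0,0,0,0.06,-0.025,-0.0024,0.16,0,0,0,0.06]}}

```text
time_s: 27.3
eef_pos: [0.52, -0.167, 0.2248]
tcp_rot: [-0.048, 0.999, -0.0, 0.002]
force: [0.6, 0.6, 0.1]
gripper_width: 0.684
```

Request:
{"api": "apply_moves", "payload": {"deltas": [0,0.04,0,0,0,0,0.06,-0.01,0.09,0,0,0,0,0.06,-0.02,0.14,0,0,0,0,0.06,-0.03,0.19,0.01,0,0,0,0.06,-0.04,0.24,0.02,0,0,0,0.06,-0.05,0.29,0.03,0,0,0,0.06,-0.06,0.34,0.04,0,0,0,0.06,-0.07,0.39,0.04,0,0,0,0.06,-0.09,0.44,0.04,0,0,0,0.06,-0.11,0.49,0.04,0,0,0,0.06,-0.13,0.53,0.04,0,0,0,0.06,-0.15,0.57,0.04,0,0,0,0.06,-0.17,0.61,0.04,0,0,0,0.06,-0.18,0.64,0.04,0,0,0,0.06,-0.18,0.64,0.04,0,0,0,0.06,-0.18,0.64,0.04,0,0,0,0.06,-0.18,0.64,0.04,0,0,0,0.06]}}

```text
time_s: 29.0
eef_pos: [0.3401, 0.4713, 0.2618]
tcp_rot: [-0.047, 0.999, -0.001, -0.0]
force: [0.1, -0.0, 0.2]
gripper_width: 0.685
```

```bash
python3 - <<'E'
from m import *
s=sense();print(s['eef_pos'],s['force'],s['time_s'])
snap('scene','scene14');snap('top','top14')
a=np.load('pics/scene14.npy')[205:265,155:230,::-1]; cv2.imwrite('pics/scz14.png',cv2.resize(a,None,fx=9,fy=9,interpolation=cv2.INTER_CUBIC))
a=np.load('pics/top14.npy')[110:220,130:290,::-1]; cv2.imwrite('pics/tz14.png',cv2.resize(a,None,fx=5,fy=5,interpolation=cv2.INTER_CUBIC))
E
```

```text
[0.34009358 0.47133309 0.26177756] [ 0.06824122 -0.04642943  0.18195703] 29.0
```

View pics/scz14.png

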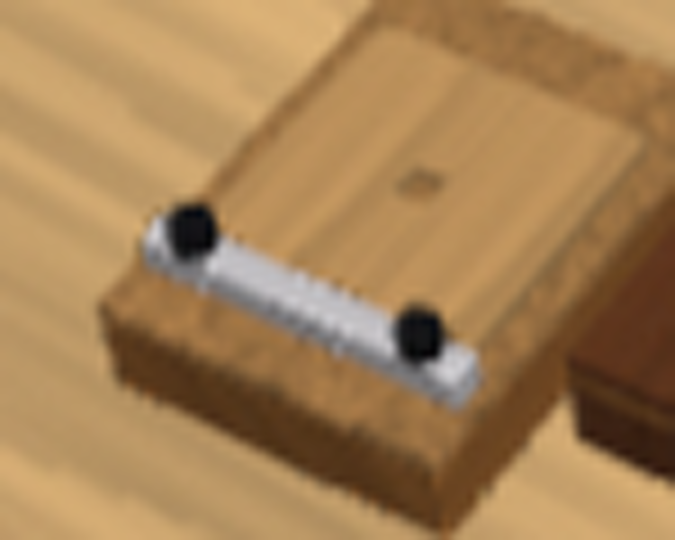

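View pics/tz14.png

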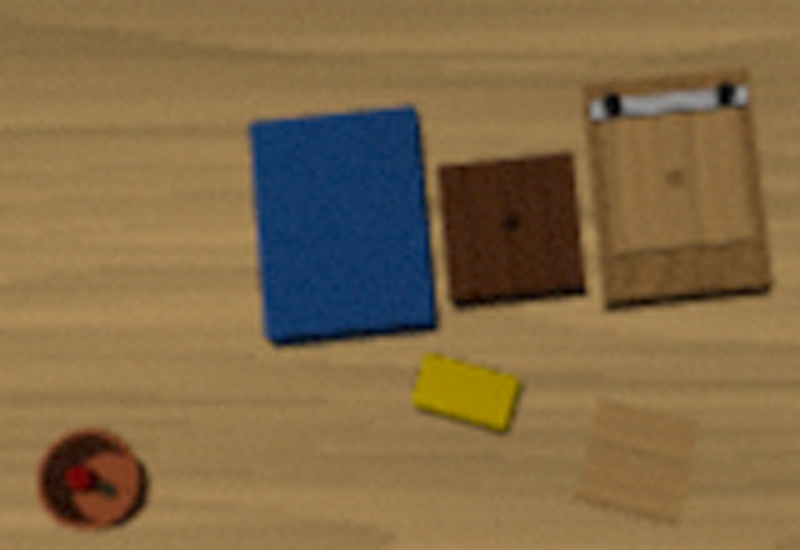

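View pics/scene14.png

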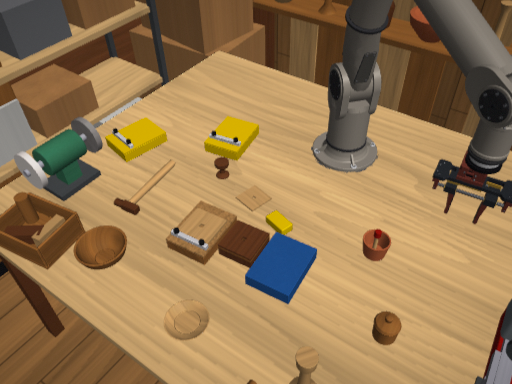

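```bash
python3 - <<'E'
from m import *
np.set_printoptions(precision=4,suppress=True)
a=np.radians(5.5);x=np.array([np.cos(a),np.sin(a)]);y=np.array([-x[1],x[0]]);P0=np.array([.5884,-.1624])
for n in('scene','top'):
  for f in('0','14'):
    im=np.load(f'pics/{n}{f}.npy'); roi=(165,222,215,255) if n=='scene' else (244,122,284,138)
    M=cv2.moments(comps(im,(0,0,105),(180,45,255),roi),True);print(n,f,'fence px',M['m10']/M['m00'],M['m01']/M['m00'])
u=(np.array([(420,185),(380,28),(645,140)])+.5)/9-.5+[155,205]
P=cast('scene',u,.0495)[:,:2]; d=P[2]-P[1]
Q=P-P0;print('hole,NR,NL',np.c_[Q@x,Q@y],'edge yaw',np.degrees(np.arctan2(d[1],d[0]))-90)
E
```

```text
scene 0 fence px 189.35204081632654 239.1377551020408
scene 14 fence px 189.4205128205128 239.15384615384616
top 0 fence px 262.8421052631579 130.14473684210526
top 14 fence px 263.11392405063293 130.21518987341773
hole,NR,NL [[ 0.0215  0.0004]
 [-0.0311 -0.0533]
 [-0.0318  0.055 ]] edge yaw 5.896250059089937
```

The fence has not moved (less than 0.3 px), and the blank is square and seated. Handing in.

```bash
python3 -c "
from cell import *
print(job_done())"
```

```text
the job is handed in; nothing more can be done
None
```

I drew the red-headed dowel straight up out of the stack and stood it in the terracotta pot. Then I slid the pale blank sideways onto the cork pad and forward to the fence, never lifting it. The job was handed in at about 29 s.

**Dowel:** it was upright in the pot in both last pictures.

**Stop at the fence:** the push ended at about 4 N, well under the 14 N slip limit. An upward force of about 4–5 N came with it, which I took to be friction at the blank's edge. The fence's image position changed by less than 0.3 px.

**Blank position:** it lies all on the cork, sideways within about 1 mm of the pad's centre line. Its far edge should be at 74.9 mm along the pad, worked out from the tool position at contact. I measured the fence face at about 74.6 mm. The last picture put the edge at about 76.5 mm, roughly 1.5 mm further, which is within the accuracy of the pictures. Its edges read 5.9° yaw against 5.5° for the pad, also within picture error.

**Everything else:** the dark blank showed no movement, and the lowest blank lies hidden beneath it. The other things on the bench looked undisturbed, judged by eye, and the arm was clear of everything.

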